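# Clear the deburring plate

## Robot

A 7-joint arm with a two-finger parallel gripper is mounted at the origin on a cart in front of the work surface, level with it; the furniture and walls round the work are solid. World frame = base frame: x ahead of the robot, y to its left, z up, the work surface at z = 0. Lengths are in m, angles in degrees, forces in N, time in s.
With the tool pointing down it reaches from about 0.425 to 0.875 m from the base axis. Payload 9.9 kg.
Tool frame: the origin (TCP) lies between the finger pads; the fingertips stand 17 mm ahead of it and the grasp point (between the pads) lies 2 mm behind it; z points along the fingers, y is the line along which they close (so a half turn about z gives the same grasp; the last joint's range is limited). The gripper opens to 85 mm and grips with 20 to 120 N. Pads are 22 mm wide; open, the fingers measure 114 mm over their backs; the gripper's body (76 mm by 85 mm) begins 54 mm behind the grasp point. The pads swing forward as they close: fully open they stand 13 mm farther back than shut.
Start: joints at [-71.895, 32.985, 1.427, 82.34, -0.859, 64.687, -3.237], TCP at [0.263, 0.622, 0.248] pointing down, gripper open.
Joint ranges: [-157.87, 157.87], [-19.46, 123.44], [-87.15, 90], [11.01, 140.99], [-62.26, 242.26], [9.8, 113.94], [-161.44, 161.44]. Speed limits (degrees/s): [127.2, 127.2, 172.46, 172.46, 180, 180, 180].

## Interface

Orientations are given as a 3x3 rotation matrix whose columns are the frame's x, y, z axes.
In Python, from workcell import sensors, eyes, sign_off gives the robot as it stands.
- The arm moves only by the tool carry_out, never from a script. Its argument "targets" is a list of rows, each an object of numbers: "dx", "dy", "dz": the shift along the tool's x, y, z in mm; "turn": the turn about the tool's z in rad. A call has 1 to 20 rows; each row is the pose to reach, as a shift and turn from the pose commanded when the call began, along the tool's axes at that moment; what a row does not reach only later rows make up. A row lasts 1/8 s, in which the tool goes at most 62.5 mm and 10.7 degrees, less where a joint would pass 70% of its speed; a pose out of reach is approached as far as the arm can. A call with a gripper value outside its range is refused whole. "gripper" is the opening, from 0 (shut) to 1 (fully open), set as the call begins (left out, the last holds). The fingers move at their own pace and stop on an object; the grip force is fixed at half the most. Time passes only in rows, so rows that repeat a pose let the fingers close. It gives the time, the measured TCP pose, the force, the opening and the grip force at its end, in the units of the state.
- sensors.get_state(): the state, without advancing time (a new reading comes with each control period).
- eyes.camera(name): name is "side" or "top"; returns a dict with "frame" (384x512x3 uint8, red, green, blue), "fovy" (degrees; the focal length in pixels is half the picture's height over the tangent of half this angle, whatever the lens; pixels are square), "cx", "cy" (the principal point, pixels), "R" (3x3) and "t" (3): a world point X has camera coordinates R X + t. Camera axes: x right, y down, z forward; pixel columns grow to the right and rows downward; lengths in m; the calibration is good to about 2 mm. A picture is of the moment at which its call begins. There is no depth.
- sign_off(): hands the job in; it is judged then, once.
The state is a dict: "time_s": time; "joint_pos": joint angles; "qvel": joint speeds; "joint_efforts": joint torques, N m; "ee_pos": TCP position; "orientation": TCP orientation; "force": force on the tool from outside, world axes, zero at the start; "moment": the same for the moment, N m; "finger_gap": finger opening in m; "gripper_force": force on a finger pad.
Only numpy, scipy, OpenCV 4.12 (cv2) and the standard library are available. Lean on these libraries where they do the work, as an engineer would, in place of code of your own. Each camera call takes 0.05 s, during which the arm holds its last target. There are 200 camera calls.

## Task

Clear the deburring plate. First put every hex nut that lies on the plate into the sloped lane, so that it slides down and queues flat behind the stop; then take the hardwood block and, holding it down on the plate, wipe all the steel chips off the open end into the chip tray, and finally lay the block flat back in the middle of its rubber mat. Do not pick up or pinch the sharp chips with the fingers, and leave the other things on the bench where they are.

Things in the scene. Friction and masses are not known exactly. Their poses are not given: they have to be found in the camera images.
- plate: dark steel deburring plate, fixed. Origin at bench level under the middle of its working surface, which is at z = 55 mm, x -78 to 78, y -142.5 to 142.5 mm. Rails stand 10 mm above it along both long sides (x = +-78 to +-84) and the back (y = 142.5 to 148.5). The end at y = -142.5 is open and drops straight into the chip tray.
- chip_tray (a point): middle of the chip tray's floor, z = 35 mm. The tray adjoins the plate's open end, is as wide as the plate (156 mm inside) and 76 mm long: plate y -142.5 to -218.5, side walls up to z = 65 mm; far wall 6 mm thick, up to z = 67 mm. Axes as the plate's
- lane: fixed aluminium flow lane: a trough 48 mm wide inside, 300 mm long, sloping down 20 degrees towards its +x (away from the robot); walls 4 mm thick, 15 mm above the slippery floor; steel stop plate 26 mm high at the low end. A nut let go on the floor slides down by itself. Origin at bench level under the middle, where the floor is 130 mm high
- lane_load (a point): point on the middle of the lane's floor near its upper end, 45 mm from the open upper edge and 250 mm uphill of the stop, about 166 mm above the bench; x points down the slope along the lane, z square to the floor: a good place to set nuts down
- lane_stop (a point): point on the middle of the lane's floor at the uphill face of the stop, x down the slope, z square to the floor. Up to five nuts queue uphill of it.
- mat: flat black rubber mat fixed to the bench, 150 (x) by 110 (y) by 3 mm thick, origin at the centre of its underside: home of the block
- block: hardwood packing block used as scraper, 45 (x) by 90 (y) by 34 (z) mm, 0.16 kg; origin at the centre of its underside; it lies on the mat at the start. Held across its 45 mm width from above it wipes with its long face
- nut0: hex nut of dull steel, about 32 mm across the flats, 37 mm across the corners, 16 mm high, lying flat with a round hole; lies on the plate at the start, or is absent; origin at the centre of its underside, z up through the hole; its flats face 8 degrees from its own x and every 60 degrees on
- nut1: hex nut of dull steel, about 32 mm across the flats, 37 mm across the corners, 16 mm high, lying flat with a round hole; lies on the plate at the start, or is absent; origin at the centre of its underside, z up through the hole; its flats face 27 degrees from its own x and every 60 degrees on
- nut2: hex nut of dull steel, about 29 mm across the flats, 33 mm across the corners, 14 mm high, lying flat with a round hole; lies on the plate at the start, or is absent; origin at the centre of its underside, z up through the hole; its flats face 8 degrees from its own x and every 60 degrees on
- nut3: hex nut of dull steel, about 32 mm across the flats, 37 mm across the corners, 16 mm high, lying flat with a round hole; lies on the plate at the start, or is absent; origin at the centre of its underside, z up through the hole; its flats face 8 degrees from its own x and every 60 degrees on
- nut4: hex nut of dull steel, about 32 mm across the flats, 37 mm across the corners, 16 mm high, lying flat with a round hole; lies on the plate at the start, or is absent; origin at the centre of its underside, z up through the hole; its flats face 27 degrees from its own x and every 60 degrees on
- chip0: loose curled steel chip, a bright arc about 20 by 10 mm and 10 mm high, 12 g; lies on the plate towards its open end at the start, or is absent; origin about its middle, at its underside
- chip1: loose curled steel chip, a bright arc about 22 by 9 mm and 9 mm high, 12 g; lies on the plate towards its open end at the start, or is absent; origin about its middle, at its underside
- chip2: loose curled steel chip, a bright arc about 20 by 10 mm and 10 mm high, 12 g; lies on the plate towards its open end at the start, or is absent; origin about its middle, at its underside
- chip3: loose curled steel chip, a bright arc about 22 by 9 mm and 9 mm high, 12 g; lies on the plate towards its open end at the start, or is absent; origin about its middle, at its underside
- chip4: loose curled steel chip, a bright arc about 20 by 10 mm and 10 mm high, 12 g; lies on the plate towards its open end at the start, or is absent; origin about its middle, at its underside
- tape: yellow tape measure, 36 by 78 by 60 mm, bystander behind the plate; leave alone. Origin at the centre of its underside
- spool: turned steel spacer standing upright, 34 mm across, 54 mm high, bystander in front of the chip tray; leave alone. Origin at the centre of its underside
- cold_chisel: cold chisel, 16 by 168 by 19 mm, long along its y, lying behind the plate; leave alone. Origin at the centre of its underside
- centre_punch: steel centre punch, 12 by 112 by 12 mm, long along its y, lying beyond the mat, on the right; leave alone. Origin at the centre of its underside

How it is judged:
By the outcome, as a careful person would: the job done as asked, in the order asked, and still so for the second after the job is handed in, with the robot touching nothing.
Of nut0, nut1, nut2, nut3, nut4 only 3 to 5 are there at a start; the rules pass over those that are not, and their reading is None.
Of chip0, chip1, chip2, chip3, chip4 only 3 to 5 are there at a start; the rules pass over those that are not, and their reading is None.
At some moment in a run one of nut0, nut1, nut2, nut3, nut4, block may be knocked a few centimetres aside while the robot is not near it.
Once in a run the grip may slacken for a moment while it holds something.
It also fails if it takes over 210 s, if anything falls off the work surface, if the arm or the gripper's body presses on something with over 40 N, if the wrist force passes 120 N, or if a joint passes its speed limit or range.

## Working session

There is one attempt and no reset: what is moved stays moved. The work goes in short steps, Python scripts to look and compute and a tool call to move; the robot and the scene stay as the last step left them, time stands still between calls to the robot, and variables do not carry over. Pictures are saved under pics/ and viewed, at most 14 in all, crops included, and the job is handed in when it is done.

Besides the shell and the picture viewer there is one more tool, called after "Call:" as a command line: name --argument value ..., lists and objects as JSON in quotes. carry_out: Moves the arm, as the interface text tells. Its arguments: {"type":"object","properties":{"targets":{"type":"array","items":{"type":"object","properties":{"dx":{"type":"number"},"dy":{"type":"number"},"dz":{"type":"number"},"turn":{"type":"number"}}}},"gripper":{"type":"number"}},"required":["targets"]}

```bash
ls; mkdir -p pics; cat > h.py <<'E'
import numpy as np, cv2
from workcell import sensors, eyes, sign_off
def snap(name,fn,crop=None,scale=1):
    c=eyes.camera(name); im=cv2.cvtColor(np.array(c["frame"]),cv2.COLOR_RGB2BGR)
    np.savez('pics/'+fn+'.npz',frame=im,R=c["R"],t=c["t"],fovy=c["fovy"],cx=c["cx"],cy=c["cy"])
    save(fn,im,crop,scale); return c
def save(fn,im,crop=None,scale=1):
    if crop: x0,y0,x1,y1=crop; im=im[y0:y1,x0:x1]
    if scale!=1: im=cv2.resize(im,None,fx=scale,fy=scale,interpolation=cv2.INTER_CUBIC)
    cv2.imwrite('pics/'+fn+'.png',im)
def load(fn): return np.load('pics/'+fn+'.npz')
def K(c):
    f=c["frame"].shape[0]/2/np.tan(np.radians(float(c["fovy"]))/2); return f
def ray(c,u,v):
    f=K(c); R=np.array(c["R"]);t=np.array(c["t"])
    d=R.T@np.array([(u-c["cx"])/f,(v-c["cy"])/f,1]); return -R.T@t,d
def atz(c,u,v,z):
    o,d=ray(c,u,v); return o+d*(z-o[2])/d[2]
def proj(c,X):
    p=np.array(c["R"])@np.array(X)+np.array(c["t"]); f=K(c); return p[:2]/p[2]*f+[c["cx"],c["cy"]]
def tri(c1,p1,c2,p2):
    o1,d1=ray(c1,*p1);o2,d2=ray(c2,*p2)
    A=np.stack([d1,-d2],1); s=np.linalg.lstsq(A,o2-o1,rcond=None)[0]
    a=o1+d1*s[0];b=o2+d2*s[1]; return (a+b)/2,np.linalg.norm(a-b)
E
python3 - <<'E'
from h import *
for n in("top","side"):
    c=snap(n,n+"0",scale=1.5); print(n,c["fovy"],c["cx"],c["cy"],np.round(c["R"],3).tolist(),np.round(-np.array(c["R"]).T@c["t"],3))
print(sensors.get_state())
E
```

```text
pics
top 49.17687144529367 256.2201776994454 193.79459420265792 [[-0.342, -0.94, -0.006], [-0.896, 0.328, -0.3], [0.284, -0.097, -0.954]] [0.215 0.075 1.277]
side 51.92540495866313 254.12294547714612 190.30472327251093 [[0.975, -0.221, 0.008], [-0.102, -0.482, -0.87], [0.196, 0.848, -0.493]] [ 0.345 -1.035  0.704]
{'time_s': 0.1, 'joint_pos': array([-71.89371803,  33.02972636,   1.42242261,  82.38168614,
        -0.85769251,  64.6861322 ,  -3.23618532]), 'qvel': array([ 0.02096211, -0.09546481,  0.02681974, -0.0235016 ,  0.02016951,
        0.00133071, -0.00480745]), 'joint_efforts': array([ 5.08199591e-03, -7.67303324e+01,  2.25771189e+00, -2.86605334e+01,
        1.59571704e-02,  8.63443682e-03,  3.51596150e-06]), 'ee_pos': array([0.26258348, 0.62141905, 0.24750589]), 'orientation': array([[-9.21164980e-01,  3.89171975e-01, -5.02778452e-04],
       [ 3.89172289e-01,  9.21163871e-01, -1.43252558e-03],
       [-9.43574631e-05, -1.51525983e-03, -9.99998848e-01]]), 'force': array([-0.25106281,  0.41121406, -0.36941725]), 'moment': array([ 0.02601772, -0.04041964, -0.01923681]), 'gripper_force': 0.0, 'finger_gap': 0.08548998055910799}
```

View pics/top0.png

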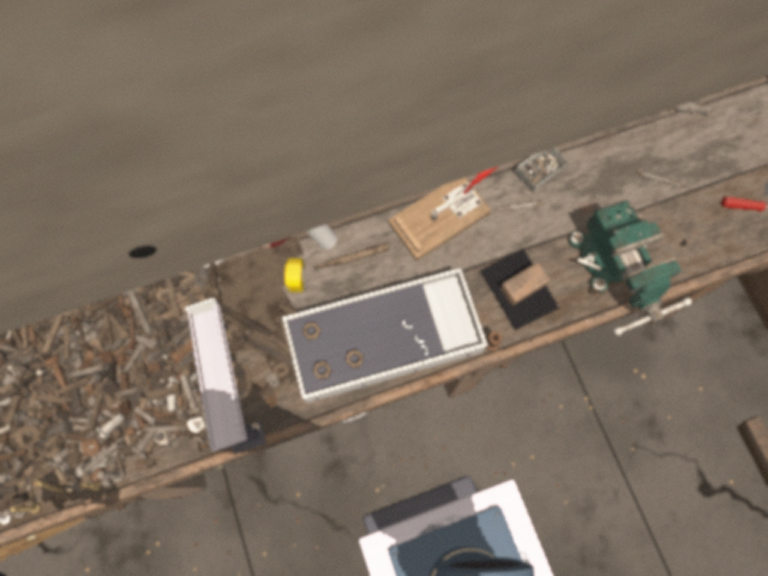

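View pics/side0.png

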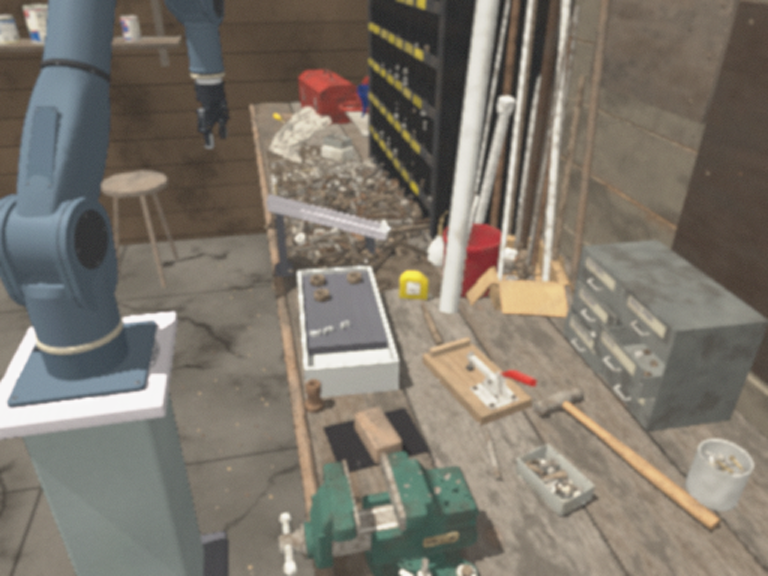

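```bash
python3 - <<'E'
from h import *
t=load('top0');s=load('side0')
X=sensors.get_state()['ee_pos']
print('tcp',proj(t,X)*1.5,proj(s,X)*1.5)
print('base',proj(t,[0,0,0])*1.5,proj(s,[0,0,0])*1.5)
g=cv2.resize(t['frame'][170:275,180:375],None,fx=4,fy=4,interpolation=cv2.INTER_CUBIC)
cv2.imwrite('pics/t0a.png',g)
g=cv2.resize(s['frame'][165:310,165:295],None,fx=4,fy=4,interpolation=cv2.INTER_CUBIC)
cv2.imwrite('pics/s0a.png',g)
E
```

```text
tcp [ 34.66697293 588.17702389] [216.07379362 140.94944202]
base [466.19914611 588.5102652 ] [ 89.08502783 361.04347139]
```

View pics/t0a.png

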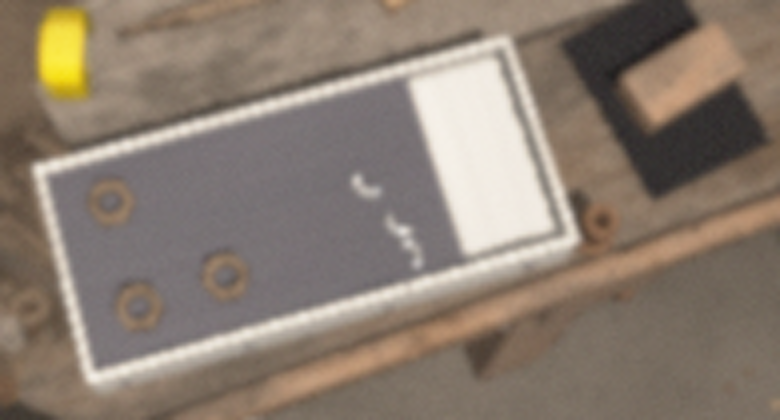

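View pics/s0a.png

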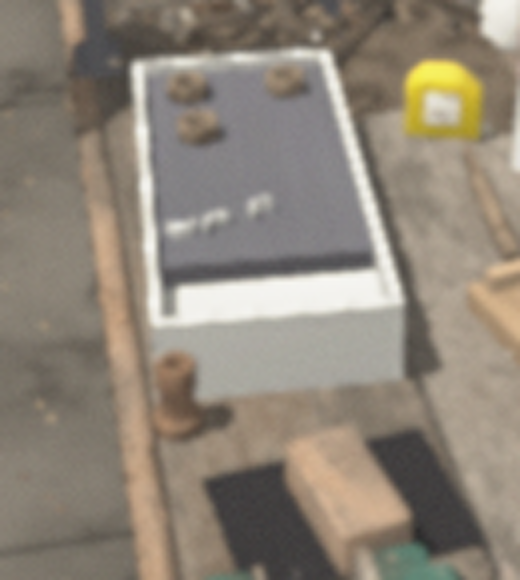

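```bash
python3 - <<'E'
from h import *
t=load('top0');s=load('side0')
a=cv2.resize(t['frame'][190:310,115:175],None,fx=5,fy=5,interpolation=cv2.INTER_CUBIC) #300x600
b=cv2.resize(s['frame'][115:205,170:270],None,fx=5,fy=5,interpolation=cv2.INTER_CUBIC) #500x450
o=np.zeros((600,800,3),np.uint8); o[:,:300]=a; o[:450,300:]=b
cv2.imwrite('pics/lane0.png',o)
a=cv2.resize(t['frame'][160:225,315:380],None,fx=6,fy=6,interpolation=cv2.INTER_CUBIC) #390
b=cv2.resize(s['frame'][260:320,210:290],None,fx=5,fy=5,interpolation=cv2.INTER_CUBIC) #400x300
o=np.zeros((400,800,3),np.uint8); o[:390,:390]=a; o[:300,400:]=b
cv2.imwrite('pics/mat0.png',o)
E
```

```text
(no output)
```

View pics/lane0.png

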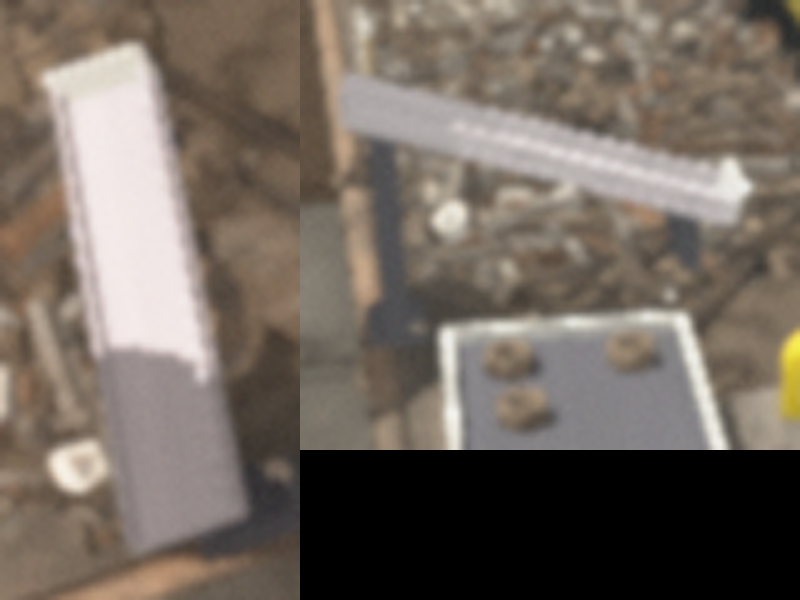

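View pics/mat0.png

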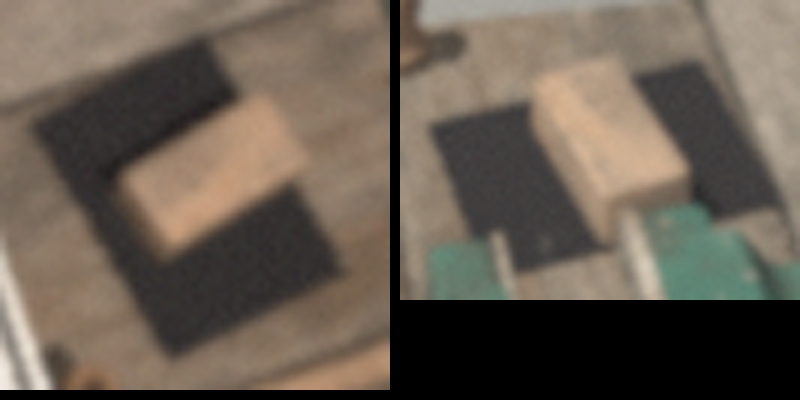

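```bash
cat > fit.py <<'E'
from h import *
from scipy.optimize import least_squares
t=load('top0');s=load('side0')
def px(p,k,o): return (np.array(p)+.5)/k-.5+np.array(o)
def fit(L,obs,x0,free_z=False):
    # L local pts; obs list (cam, idx, px)
    def r(p):
        c,sn=np.cos(p[2]),np.sin(p[2]); e=[]
        for cam,i,q in obs:
            l=L[i]; X=[p[0]+c*l[0]-sn*l[1],p[1]+sn*l[0]+c*l[1],l[2]+(p[3] if free_z else 0)]
            e+=list(proj(cam,X)-q)
        return np.array(e)
    R=least_squares(r,list(x0)+([0] if free_z else []),loss='soft_l1'); return R.x,np.round(r(R.x).reshape(-1,2),1)
if __name__=="__main__":
    T=lambda p:px(p,4,(180,170)); S=lambda p:px(p,4,(165,165))
    L=[(84,148.5,65),(-84,148.5,65),(84,-224.5,67),(-84,-224.5,67)]; L=np.array(L)/1000
    obs=[(t,0,T((36,163))),(t,1,T((92,383))),(t,2,T((512,38))),(t,3,T((578,242))),
         (s,0,S((328,50))),(s,1,S((135,60))),(s,2,S((402,297))),(s,3,S((155,325)))]
    for fz in(0,1):
        p,e=fit(L,obs,(.6,.1,0),fz); print('plate',p,np.degrees(p[2])); 
    print(e.tolist())
    T=lambda p:px(p,5,(115,190)); S=lambda p:px(p,5,(110,115))
    S=lambda p:px(np.array(p)-[300,0],5,(170,115))
    c,n=np.cos(np.radians(20)),np.sin(np.radians(20))
    f=lambda s_,y,h:(s_*c+h*n,y,130-s_*n+h*c)
    L=np.array([f(-150,28,15),f(-150,-28,15),f(149,28,26),f(149,-28,26),f(-150,-28,-3)])/1000
    obs=[(t,0,T((135,555))),(t,1,T((249,516))),(t,2,T((42,75))),(t,3,T((140,41))),(s,1,S((342,73))),(s,3,S((753,185)))]
    for fz in(0,1):
        p,e=fit(L,obs,(.6,.35,0),fz); print('lane',p,np.degrees(p[2]))
    print(e.tolist())
    T=lambda p:px(p,6,(315,160)); S=lambda p:px(np.array(p)-[400,0],5,(210,260))
    L=np.array([(75,55,3),(75,-55,3),(-75,55,3),(-75,-55,3)])/1000
    obs=[(t,0,T((33,125))),(t,1,T((207,37))),(t,3,T((345,270))),(t,2,T((172,358))),(s,0,S((697,62))),(s,1,S((778,207))),(s,2,S((432,125)))]
    for fz in(0,1):
        p,e=fit(L,obs,(.6,-.2,0),fz); print('mat',p,np.degrees(p[2]))
    print(e.tolist())
    L=np.array([(22.5,45,37),(22.5,-45,37),(-22.5,45,37),(-22.5,-45,37)])/1000
    obs=[(t,0,T((118,182))),(t,1,T((262,95))),(t,3,T((310,160))),(t,2,T((168,258))),(s,0,S((615,57))),(s,1,S((690,172))),(s,2,S((533,80))),(s,3,S((605,200)))]
    for fz in(0,1):
        p,e=fit(L,obs,(.6,-.2,0),fz); print('block',p,np.degrees(p[2]))
    print(e.tolist())
    T=lambda p:px(p,4,(180,170)); S=lambda p:px(p,4,(165,165))
    for n_,a,b in[('A',(110,202),(284,78)),('B',(139,307),(187,85)),('C',(225,276),(198,124))]:
        X,d=tri(t,T(a),s,S(b)); print(n_,X,d,atz(t,*T(a),.071))
E
python3 fit.py
```

```text
plate [ 0.50050317  0.01806916 -0.07182524] -4.115283137154863
plate [ 0.50036904  0.01782521 -0.07168343  0.00076645] -4.107157892363629
[[-0.2, 0.5], [-0.9, -0.2], [-0.3, -0.9], [0.8, -0.1], [0.1, -0.3], [-0.2, 0.2], [0.3, 1.3], [-1.1, -0.3]]
lane [0.51229661 0.3015095  0.00151733] 0.0869364337780056
lane [0.50937472 0.29713018 0.00097712 0.01770769] 0.05598465972702519
[[-0.0, -1.8], [-1.0, -2.0], [0.8, 0.3], [0.0, 0.7], [-1.0, 1.2], [-2.7, -3.2]]
mat [ 0.49994784 -0.32666704  0.11501669] 6.5899706845088515
mat [ 0.5005524  -0.32596327  0.11657116 -0.00274695] 6.679035216502881
[[-0.6, -0.4], [-0.1, -0.2], [1.1, 0.6], [-0.3, 1.2], [0.7, -0.0], [1.1, -0.1], [-1.3, 0.2]]
block [ 0.50201267 -0.33491403  0.20088463] 11.50984135480834
block [ 0.50244951 -0.33374571  0.20377385 -0.00370318] 11.675381682828823
[[-0.1, -0.6], [-0.5, -0.5], [-0.1, 0.2], [-0.0, -1.5], [-0.6, -0.2], [0.1, 0.2], [-0.6, 0.1], [-0.4, 0.3]]
A [0.54798333 0.11627576 0.06553595] 0.0011545152001832797 [0.54707754 0.11607977 0.071     ]
B [0.46618137 0.12071941 0.06556672] 0.0005580114626155395 [0.46533858 0.1205173  0.071     ]
C [0.46634755 0.05433363 0.0657484 ] 0.0003900427778649045 [0.46545618 0.05442254 0.071     ]
```

```bash
python3 - <<'E'
from fit import *
T=lambda p:px(p,5,(115,190)); S=lambda p:px(np.array(p)-[300,0],5,(170,115))
c,n=np.cos(np.radians(20)),np.sin(np.radians(20))
f=lambda s_,y,h:(s_*c+h*n,y,130-s_*n+h*c)
L=np.array([f(-150,28,15),f(-150,-28,15),f(149,28,26),f(149,-28,26),f(-150,-28,-3)])/1000
obs=[(t,0,T((135,555))),(t,1,T((249,516))),(t,2,T((42,75))),(t,3,T((140,41))),(s,0,S((342,73))),(s,3,S((753,185))),(s,2,S((732,157)))]
for fz in(0,1):
    p,e=fit(L,obs,(.6,.35,0),fz); print('lane',p,np.degrees(p[2])); print(e.tolist())
p,e=fit(L,obs,(.6,.35,0),0)
cs,sn=np.cos(p[2]),np.sin(p[2])
l=np.array(f(-105,0,0))/1000; print('load',p[0]+cs*l[0]-sn*l[1],p[1]+sn*l[0]+cs*l[1],l[2])
# nut outline edges: detect angle from top image
im=t['frame'].astype(float)
for k,u in dict(A=(110,202),B=(139,307),C=(225,276)).items():
    q=px(u,4,(180,170)); print(k,q)
a=cv2.resize(t['frame'][205:255,195:250],None,fx=10,fy=10,interpolation=cv2.INTER_CUBIC); cv2.imwrite('pics/nuts0.png',a)
E
```

```text
lane [0.51496965 0.30068273 0.00414764] 0.2376420756840089
[[0.1, -3.0], [-1.3, -3.1], [0.8, 0.7], [-0.2, 1.1], [0.1, -0.0], [-1.5, 0.7], [-0.8, 0.4]]
lane [0.5145433  0.29985904 0.00347633 0.00224567] 0.19917926432597088
[[0.2, -3.0], [-1.2, -3.1], [0.9, 0.5], [-0.1, 0.9], [-0.0, -0.5], [-1.6, 0.2], [-0.8, -0.0]]
load 0.4163027702182921 0.30027349601006653 0.16591211504919523
A [207.125 220.125]
B [214.375 246.375]
C [235.875 238.625]
```

View pics/nuts0.png

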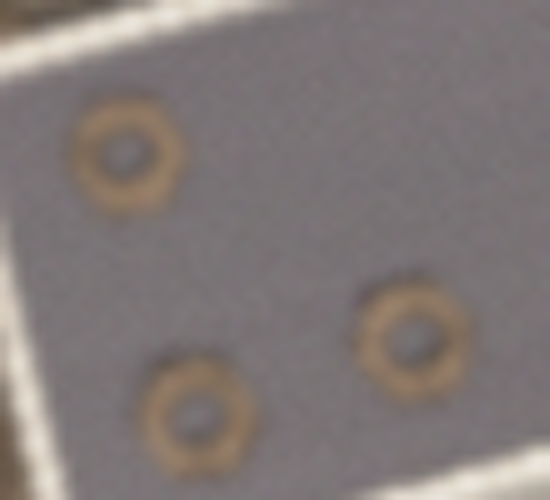

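```bash
cat > nutfit.py <<'E'
from fit import *
def render(cam,x,y,a,af,h,z0,hole,box,ss=6):
    x0,y0,w,hh=box; m=np.zeros((hh*ss,w*ss),np.uint8)
    R=af/2/np.cos(np.pi/6); an=a+np.pi/6+np.arange(6)*np.pi/3
    P=lambda z,r,an:np.array([((proj(cam,[x+r*np.cos(b),y+r*np.sin(b),z])-[x0,y0]+.5)*ss) for b in an],np.float32)
    hull=cv2.convexHull(np.vstack([P(z0,R,an),P(z0+h,R,an)])).astype(np.int32)
    cv2.fillConvexPoly(m,hull,255)
    o=P(z0+h,hole,np.arange(24)*np.pi/12).astype(np.int32); cv2.fillConvexPoly(m,o,0)
    m=cv2.GaussianBlur(m,(0,0),ss*1.0); return cv2.resize(m,(w,hh),interpolation=cv2.INTER_AREA).astype(float)
def nutfit(cams,x,y,af=.032,h=.016,z0=.055,hole=.009,rng=.006):
    data=[]
    for c in cams:
        q=proj(c,[x,y,z0+h/2]); b=(int(q[0])-16,int(q[1])-16,32,32)
        f=c['frame'].astype(float)[b[1]:b[1]+32,b[0]:b[0]+32]; g=f[...,2]-f[...,0]
        data.append((c,b,g))
    def cost(p,a):
        s=0
        for c,b,g in data:
            m=render(c,p[0],p[1],a,af,h,z0,hole,b).ravel(); s+=1-np.corrcoef(m,g.ravel())[0,1]
        return s
    from scipy.optimize import minimize
    best=[]
    for d in range(0,60,6):
        r=minimize(cost,[x,y],args=(np.radians(d),),method='Nelder-Mead',options=dict(initial_simplex=[[x,y],[x+.003,y],[x,y+.003]],maxfev=40))
        best.append((r.fun,d,*np.round(r.x,4)))
    return sorted(best)[:4],[round(b[0],4) for b in sorted(best,key=lambda b:b[1])]
if __name__=="__main__":
    for k,q in dict(A=(.5475,.116),B=(.466,.1205),C=(.466,.0545)).items():
        for af,h in((.032,.016),(.029,.014)):
            b,al=nutfit([t,s],*q,af=af,h=h); print(k,af,b[:2],al)
E
python3 nutfit.py
```

```text
A 0.032 [(np.float64(1.0061389751668521), 48, np.float64(0.5481), np.float64(0.1165)), (np.float64(1.0105615268030237), 42, np.float64(0.5485), np.float64(0.1166))] [np.float64(1.0152), np.float64(1.0243), np.float64(1.0237), np.float64(1.0315), np.float64(1.0264), np.float64(1.0228), np.float64(1.0149), np.float64(1.0106), np.float64(1.0061), np.float64(1.0136)]
A 0.029 [(np.float64(0.9491636545192972), 48, np.float64(0.5484), np.float64(0.1166)), (np.float64(0.9517010170323856), 42, np.float64(0.5484), np.float64(0.1167))] [np.float64(0.9571), np.float64(0.9592), np.float64(0.9591), np.float64(0.9634), np.float64(0.962), np.float64(0.9595), np.float64(0.955), np.float64(0.9517), np.float64(0.9492), np.float64(0.9525)]
B 0.032 [(np.float64(0.9248606997839919), 48, np.float64(0.4661), np.float64(0.1219)), (np.float64(0.9258216497462384), 54, np.float64(0.466), np.float64(0.1211))] [np.float64(0.9285), np.float64(0.9376), np.float64(0.9419), np.float64(0.9466), np.float64(0.9466), np.float64(0.9419), np.float64(0.938), np.float64(0.9332), np.float64(0.9249), np.float64(0.9258)]
B 0.02
[... 381 characters left out ...]
644440539986083), 54, np.float64(0.4659), np.float64(0.0549)), (np.float64(0.6453415918230578), 48, np.float64(0.4657), np.float64(0.0544))] [np.float64(0.6456), np.float64(0.6524), np.float64(0.654), np.float64(0.6583), np.float64(0.6584), np.float64(0.6573), np.float64(0.6536), np.float64(0.6522), np.float64(0.6453), np.float64(0.6444)]
C 0.029 [(np.float64(0.6240029981298396), 54, np.float64(0.466), np.float64(0.055)), (np.float64(0.6258133308527527), 0, np.float64(0.4658), np.float64(0.0547))] [np.float64(0.6258), np.float64(0.629), np.float64(0.6298), np.float64(0.6317), np.float64(0.6342), np.float64(0.6343), np.float64(0.631), np.float64(0.6278), np.float64(0.6283), np.float64(0.624)]
```

```bash
cat > plan.py <<'E'
from h import *
def plan(*wps):
    """wps: (x,y,z,yaw of tool y in deg, mod 180)"""
    st=sensors.get_state(); R=np.array(st['orientation']); p=np.array(st['ee_pos'])
    yaw=np.degrees(np.arctan2(R[1,1],R[0,1])); 
    a=np.radians(yaw); Y=np.array([np.cos(a),np.sin(a),0]); Z=np.array([0,0,-1.]); X=np.cross(Y,Z)
    print('t',round(st['time_s'],2),'p',np.round(p*1000,1),'yaw',round(yaw,1),'gap',round(st['finger_gap']*1000,1),'q7',round(st['joint_pos'][6],0),'F',np.round(st['force'],1))
    for w in wps:
        d=np.array(w[:3])-p; dy=(yaw-w[3]+90)%180-90
        print('dx %.1f dy %.1f dz %.1f turn %.3f  rows %.1f / %.1f'%(*(1000*np.array([X@d,Y@d,Z@d])),np.radians(dy),np.linalg.norm(d)/.0625,abs(dy)/10.7))
E
python3 -c "
from plan import *
plan((.466,.0548,.2,53),(.466,.0548,.095,53),(.466,.0548,.076,53))"
```

```text
t 0.1 p [262.6 621.4 247.5] yaw 67.1 gap 85.5 q7 -3.0 F [-0.3  0.4 -0.4]
dx -407.9 dy -442.8 dz 47.5 turn 0.246  rows 9.7 / 1.3
dx -407.9 dy -442.8 dz 152.5 turn 0.246  rows 9.9 / 1.3
dx -407.9 dy -442.8 dz 171.5 turn 0.246  rows 10.0 / 1.3
```

Call:
carry_out --targets '[{"dx":-408,"dy":-443,"dz":0,"turn":0.246},{"dx":-408,"dy":-443,"dz":0,"turn":0.246},{"dx":-408,"dy":-443,"dz":0,"turn":0.246},{"dx":-408,"dy":-443,"dz":0,"turn":0.246},{"dx":-408,"dy":-443,"dz":0,"turn":0.246},{"dx":-408,"dy":-443,"dz":0,"turn":0.246},{"dx":-408,"dy":-443,"dz":0,"turn":0.246},{"dx":-408,"dy":-443,"dz":0,"turn":0.246},{"dx":-408,"dy":-443,"dz":0,"turn":0.246},{"dx":-408,"dy":-443,"dz":0,"turn":0.246},{"dx":-408,"dy":-443,"dz":50,"turn":0.246},{"dx":-408,"dy":-443,"dz":100,"turn":0.246},{"dx":-408,"dy":-443,"dz":130,"turn":0.246},{"dx":-408,"dy":-443,"dz":130,"turn":0.246},{"dx":-408,"dy":-443,"dz":130,"turn":0.246}]' --gripper 0.54

```text
time_s: 1.98
ee_pos: [0.4666, 0.0549, 0.1192]
orientation: [[-0.799, 0.602, 0.001], [0.602, 0.799, 0.0], [-0.001, 0.001, -1.0]]
force: [-0.2, -0.3, 0.6]
finger_gap: 0.0462
gripper_force: 0.0
```

```bash
python3 - <<'E'
from plan import *
plan((.466,.0548,.095,53),(.466,.0548,.076,53))
a=snap('top','t1');b=snap('side','s1')
t=load('t1');s=load('s1')
A=cv2.resize(t['frame'][185:275,180:280],None,fx=4,fy=4,interpolation=cv2.INTER_CUBIC)
q=proj(s,[.466,.055,.1]).astype(int);B=cv2.resize(s['frame'][q[1]-60:q[1]+40,q[0]-45:q[0]+55],None,fx=4,fy=4,interpolation=cv2.INTER_CUBIC)
o=np.zeros((400,800,3),np.uint8);o[:360,:400]=A;o[:400,400:]=B;cv2.imwrite('pics/v1.png',o); print(q)
E
```

```text
t 1.98 p [466.6  54.9 119.2] yaw 53.0 gap 46.2 q7 50.0 F [-0.2 -0.3  0.6]
dx 0.4 dy -0.4 dz 24.2 turn -0.000  rows 0.4 / 0.0
dx 0.4 dy -0.4 dz 43.2 turn -0.000  rows 0.7 / 0.0
[213 186]
```

View pics/v1.png

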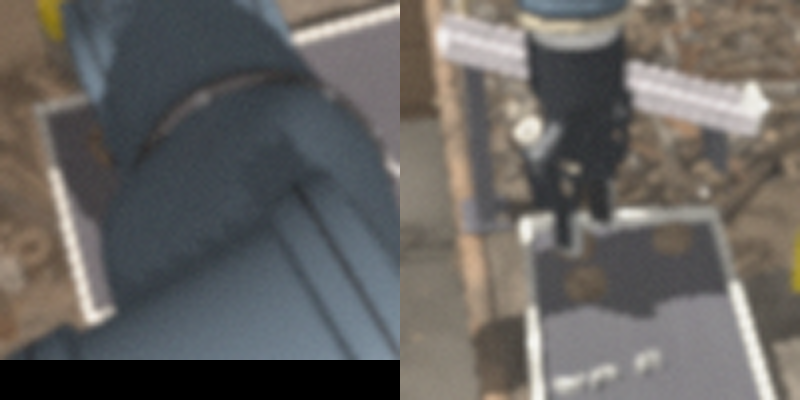

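Call:
carry_out --targets '[{"dx":0.4,"dy":-0.4,"dz":24,"turn":0},{"dx":0.4,"dy":-0.4,"dz":36,"turn":0},{"dx":0.4,"dy":-0.4,"dz":43,"turn":0},{"dx":0.4,"dy":-0.4,"dz":43,"turn":0},{"dx":0.4,"dy":-0.4,"dz":43,"turn":0}]'

```text
time_s: 2.7
ee_pos: [0.4658, 0.0548, 0.0757]
orientation: [[-0.799, 0.602, 0.001], [0.602, 0.799, 0.0], [-0.0, 0.0, -1.0]]
force: [-0.7, 0.5, 0.6]
finger_gap: 0.0459
gripper_force: 0.0
```

Call:
carry_out --targets '[{"dz":0},{"dz":0},{"dz":0},{"dz":0},{"dz":0},{"dz":0}]' --gripper 0

```text
schema error: expected keys dx, dy, dz, turn
```

Call:
carry_out --targets '[{"dx":0,"dy":0,"dz":0,"turn":0},{"dx":0,"dy":0,"dz":0,"turn":0},{"dx":0,"dy":0,"dz":0,"turn":0},{"dx":0,"dy":0,"dz":0,"turn":0},{"dx":0,"dy":0,"dz":0,"turn":0},{"dx":0,"dy":0,"dz":0,"turn":0}]' --gripper 0

```text
time_s: 3.45
ee_pos: [0.4658, 0.0548, 0.0761]
orientation: [[-0.799, 0.602, 0.001], [0.602, 0.799, 0.0], [-0.001, 0.001, -1.0]]
force: [-1.3, -0.2, 8.8]
finger_gap: 0.0306
gripper_force: 59.2
```

Call:
carry_out --targets '[{"dx":0,"dy":0,"dz":-15,"turn":0},{"dx":0,"dy":0,"dz":-50,"turn":0},{"dx":0,"dy":0,"dz":-100,"turn":0},{"dx":0,"dy":0,"dz":-150,"turn":0},{"dx":0,"dy":0,"dz":-174,"turn":0},{"dx":0,"dy":0,"dz":-174,"turn":0}]'

```text
time_s: 4.2
ee_pos: [0.4663, 0.055, 0.2511]
orientation: [[-0.799, 0.602, 0.004], [0.602, 0.799, 0.001], [-0.002, 0.003, -1.0]]
force: [0.6, 0.3, -1.0]
finger_gap: 0.0303
gripper_force: 60.1
```

```bash
python3 - <<'E'
from fit import *
from plan import plan
T=lambda p:px(p,5,(115,190)); S=lambda p:px(np.array(p)-[300,0],5,(170,115))
c,n=np.cos(np.radians(20)),np.sin(np.radians(20))
f=lambda s_,y,h:(s_*c+h*n,y,130-s_*n+h*c)
L=np.array([f(-150,28,15),f(-150,-28,15),f(149,28,26),f(149,-28,26),f(-150,28,-3),f(-150,-28,-3)])/1000
obs=[(t,4,T((135,555))),(t,5,T((249,516))),(t,2,T((42,75))),(t,3,T((140,41))),(s,0,S((342,73))),(s,5,S((345,131))),(s,3,S((753,185))),(s,2,S((732,157)))]
for fz in(0,1):
    p,e=fit(L,obs,(.6,.35,0),fz); print('lane',p,np.degrees(p[2])); print(e.tolist())
p,e=fit(L,obs,(.6,.35,0),0)
cs,sn=np.cos(p[2]),np.sin(p[2])
l=np.array(f(-105,0,0))/1000; x,y=p[0]+cs*l[0]-sn*l[1],p[1]+sn*l[0]+cs*l[1]; print('load',x,y,l[2])
plan((x,y,.25,0),(x,y,.2,0),(x,y,.19,0))
E
```

```text
lane [ 0.51700058  0.30272025 -0.00661188] -0.37883288193396
[[0.9, -0.7], [-0.7, -0.4], [0.5, 0.1], [-0.5, 0.6], [0.7, -0.4], [-0.4, -1.7], [-1.1, 0.6], [-0.2, 0.3]]
lane [ 5.17102112e-01  3.02906004e-01 -6.62942187e-03 -5.12774525e-04] -0.37983789404146157
[[0.9, -0.7], [-0.8, -0.4], [0.5, 0.1], [-0.5, 0.7], [0.8, -0.3], [-0.4, -1.6], [-1.1, 0.7], [-0.2, 0.4]]
load 0.41833501624644315 0.3033726221526941 0.16591211504919523
t 4.2 p [466.3  55.  251.1] yaw 53.0 gap 30.3 q7 46.0 F [ 0.6  0.3 -1. ]
dx 187.8 dy 169.5 dz 1.1 turn 0.925  rows 4.0 / 5.0
dx 187.8 dy 169.5 dz 51.1 turn 0.925  rows 4.1 / 5.0
dx 187.8 dy 169.5 dz 61.1 turn 0.925  rows 4.2 / 5.0
```

Call:
carry_out --targets '[{"dx":40,"dy":36,"dz":0,"turn":0.18},{"dx":80,"dy":72,"dz":0,"turn":0.36},{"dx":120,"dy":108,"dz":0,"turn":0.54},{"dx":160,"dy":144,"dz":0,"turn":0.72},{"dx":188,"dy":169.5,"dz":0,"turn":0.9},{"dx":188,"dy":169.5,"dz":0,"turn":0.925},{"dx":188,"dy":169.5,"dz":20,"turn":0.925},{"dx":188,"dy":169.5,"dz":30,"turn":0.925},{"dx":188,"dy":169.5,"dz":30,"turn":0.925}]'

```text
time_s: 5.32
ee_pos: [0.4172, 0.3022, 0.2184]
orientation: [[0.001, 1.0, -0.001], [1.0, -0.001, -0.002], [-0.002, -0.001, -1.0]]
force: [0.6, 0.5, -0.6]
finger_gap: 0.0303
gripper_force: 60.1
```

```bash
python3 - <<'E'
from plan import *
plan((.4183,.3033,.199,0))
snap('top','t2');snap('side','s2')
t=load('t2');s=load('s2')
q=proj(t,[.44,.303,.2]).astype(int);A=cv2.resize(t['frame'][q[1]-50:q[1]+50,q[0]-50:q[0]+50],None,fx=4,fy=4,interpolation=cv2.INTER_CUBIC)
print(q);q=proj(s,[.418,.303,.2]).astype(int);B=cv2.resize(s['frame'][q[1]-50:q[1]+50,q[0]-40:q[0]+60],None,fx=4,fy=4,interpolation=cv2.INTER_CUBIC)
cv2.imwrite('pics/v2.png',np.hstack([A,B])); print(q)
E
```

```text
t 5.33 p [417.2 302.2 218.4] yaw -0.0 gap 30.3 q7 -30.0 F [ 0.6  0.5 -0.6]
dx 1.1 dy 1.1 dz 19.4 turn -0.001  rows 0.3 / 0.0
[144 270]
[189 129]
```

View pics/v2.png

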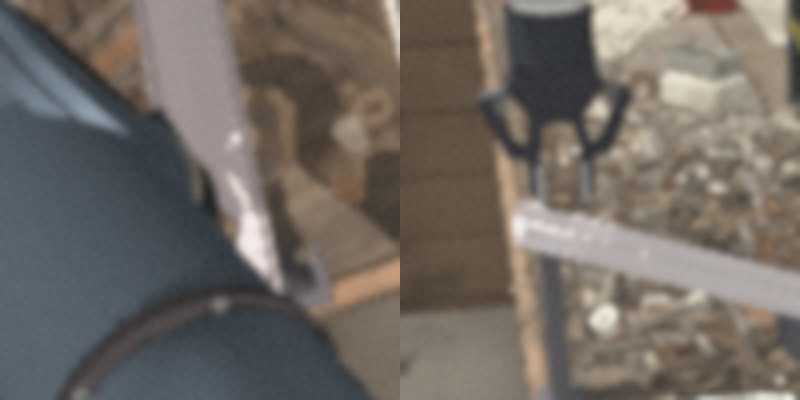

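Call:
carry_out --targets '[{"dx":1,"dy":1,"dz":10,"turn":0},{"dx":1,"dy":1,"dz":16,"turn":0},{"dx":1,"dy":1,"dz":20,"turn":0},{"dx":1,"dy":1,"dz":20,"turn":0},{"dx":1,"dy":1,"dz":20,"turn":0}]'

```text
time_s: 6.05
ee_pos: [0.4185, 0.3044, 0.1994]
orientation: [[-0.0, 1.0, 0.0], [1.0, 0.0, 0.0], [0.0, 0.0, -1.0]]
force: [0.4, -0.2, -0.9]
finger_gap: 0.03
gripper_force: 60.0
```

Call:
carry_out --targets '[{"dx":-1,"dy":0,"dz":2,"turn":0},{"dx":-1,"dy":0,"dz":3,"turn":0},{"dx":-1,"dy":0,"dz":3,"turn":0}]'

```text
time_s: 6.42
ee_pos: [0.4184, 0.3033, 0.1962]
orientation: [[-0.0, 1.0, -0.0], [1.0, 0.0, -0.0], [-0.0, -0.0, -1.0]]
force: [-0.6, 0.0, -0.7]
finger_gap: 0.0299
gripper_force: 60.0
```

Call:
carry_out --targets '[{"dx":0,"dy":0,"dz":0,"turn":0},{"dx":0,"dy":0,"dz":0,"turn":0},{"dx":0,"dy":0,"dz":0,"turn":0},{"dx":0,"dy":0,"dz":-4,"turn":0},{"dx":0,"dy":0,"dz":-10,"turn":0},{"dx":0,"dy":0,"dz":-25,"turn":0},{"dx":0,"dy":0,"dz":-50,"turn":0},{"dx":0,"dy":0,"dz":-60,"turn":0}]' --gripper 0.54

```text
time_s: 7.42
ee_pos: [0.4191, 0.3036, 0.2583]
orientation: [[0.0, 1.0, 0.002], [1.0, -0.0, 0.002], [0.002, 0.002, -1.0]]
force: [1.6, 0.2, 0.2]
finger_gap: 0.0464
gripper_force: 0.0
```

```bash
python3 - <<'E'
from plan import *
plan((.548,.1166,.2562,46),(.548,.1166,.12,46))
snap('top','t3');snap('side','s3')
t=load('t3');s=load('s3')
A=cv2.resize(t['frame'][190:290,115:215],None,fx=4,fy=4,interpolation=cv2.INTER_CUBIC)
B=cv2.resize(s['frame'][120:220,170:270],None,fx=4,fy=4,interpolation=cv2.INTER_CUBIC)
cv2.imwrite('pics/v3.png',np.hstack([A,B]))
E
```

```text
t 7.42 p [419.1 303.6 258.3] yaw -0.0 gap 46.4 q7 -31.0 F [1.6 0.2 0.2]
dx -187.0 dy 129.0 dz 2.1 turn -0.803  rows 3.6 / 4.3
dx -187.0 dy 129.0 dz 138.3 turn -0.803  rows 4.3 / 4.3
```

View pics/v3.png

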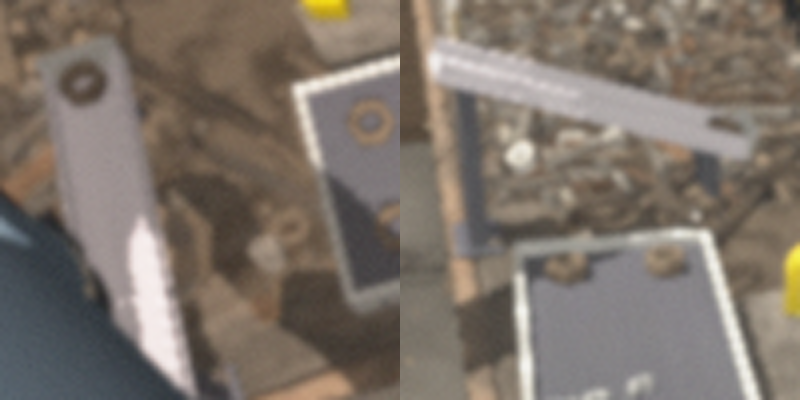

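Call:
carry_out --targets '[{"dx":-45,"dy":31,"dz":0,"turn":-0.17},{"dx":-90,"dy":62,"dz":0,"turn":-0.34},{"dx":-135,"dy":93,"dz":0,"turn":-0.51},{"dx":-187,"dy":129,"dz":0,"turn":-0.68},{"dx":-187,"dy":129,"dz":40,"turn":-0.803},{"dx":-187,"dy":129,"dz":90,"turn":-0.803},{"dx":-187,"dy":129,"dz":138,"turn":-0.803},{"dx":-187,"dy":129,"dz":138,"turn":-0.803},{"dx":-187,"dy":129,"dz":138,"turn":-0.803}]'

```text
time_s: 8.65
ee_pos: [0.548, 0.1164, 0.1194]
orientation: [[-0.719, 0.695, 0.001], [0.695, 0.719, 0.0], [-0.001, 0.001, -1.0]]
force: [0.0, 0.2, -0.5]
finger_gap: 0.0462
gripper_force: 0.0
```

```bash
python3 -c "
from plan import *
plan((.548,.1166,.077,46))"
```

```text
t 8.65 p [548.  116.4 119.4] yaw 46.0 gap 46.2 q7 38.0 F [ 0.   0.2 -0.5]
dx 0.2 dy 0.1 dz 42.4 turn 0.000  rows 0.7 / 0.0
```

Call:
carry_out --targets '[{"dx":0,"dy":0,"dz":20,"turn":0},{"dx":0,"dy":0,"dz":34,"turn":0},{"dx":0,"dy":0,"dz":42,"turn":0},{"dx":0,"dy":0,"dz":42,"turn":0},{"dx":0,"dy":0,"dz":42,"turn":0}]'

```text
time_s: 9.28
ee_pos: [0.5478, 0.1164, 0.0768]
orientation: [[-0.719, 0.695, 0.001], [0.695, 0.719, 0.0], [-0.0, 0.001, -1.0]]
force: [0.4, 0.9, -0.4]
finger_gap: 0.0459
gripper_force: 0.0
```

Call:
carry_out --targets '[{"dx":0,"dy":0,"dz":0,"turn":0},{"dx":0,"dy":0,"dz":0,"turn":0},{"dx":0,"dy":0,"dz":0,"turn":0},{"dx":0,"dy":0,"dz":0,"turn":0},{"dx":0,"dy":0,"dz":0,"turn":0},{"dx":0,"dy":0,"dz":0,"turn":0}]' --gripper 0

```text
time_s: 10.02
ee_pos: [0.5478, 0.1164, 0.0771]
orientation: [[-0.719, 0.695, 0.001], [0.695, 0.719, 0.0], [-0.0, 0.001, -1.0]]
force: [-1.6, 0.1, 6.9]
finger_gap: 0.0301
gripper_force: 59.5
```

Call:
carry_out --targets '[{"dx":0,"dy":0,"dz":-15,"turn":0},{"dx":0,"dy":0,"dz":-50,"turn":0},{"dx":0,"dy":0,"dz":-100,"turn":0},{"dx":0,"dy":0,"dz":-150,"turn":0},{"dx":0,"dy":0,"dz":-174,"turn":0},{"dx":0,"dy":0,"dz":-174,"turn":0}]'

```text
time_s: 10.78
ee_pos: [0.5484, 0.1164, 0.2532]
orientation: [[-0.719, 0.695, 0.005], [0.695, 0.719, 0.001], [-0.002, 0.004, -1.0]]
force: [0.0, -0.5, -0.6]
finger_gap: 0.0302
gripper_force: 59.7
```

```bash
python3 -c "
from plan import *
plan((.4183,.3033,.25,0),(.4183,.3033,.22,0),(.4183,.3033,.197,0))"
```

```text
t 10.78 p [548.4 116.4 253.2] yaw 46.0 gap 30.2 q7 36.0 F [ 0.  -0.5 -0.6]
dx 223.3 dy 44.1 dz 3.2 turn 0.803  rows 3.6 / 4.3
dx 223.3 dy 44.1 dz 33.2 turn 0.803  rows 3.7 / 4.3
dx 223.3 dy 44.1 dz 56.2 turn 0.803  rows 3.8 / 4.3
```

Call:
carry_out --targets '[{"dx":50,"dy":10,"dz":0,"turn":0.18},{"dx":100,"dy":20,"dz":0,"turn":0.36},{"dx":150,"dy":30,"dz":0,"turn":0.54},{"dx":200,"dy":40,"dz":0,"turn":0.72},{"dx":223.3,"dy":44,"dz":0,"turn":0.803},{"dx":223.3,"dy":44,"dz":0,"turn":0.803},{"dx":223.3,"dy":44,"dz":20,"turn":0.803},{"dx":223.3,"dy":44,"dz":33,"turn":0.803},{"dx":223.3,"dy":44,"dz":33,"turn":0.803},{"dx":223.3,"dy":44,"dz":33,"turn":0.803}]'

```text
time_s: 12.02
ee_pos: [0.4178, 0.3027, 0.2176]
orientation: [[0.001, 1.0, 0.0], [1.0, -0.001, 0.0], [0.0, 0.0, -1.0]]
force: [-0.4, -0.3, -0.4]
finger_gap: 0.03
gripper_force: 59.7
```

```bash
python3 -c "
from plan import *
plan((.4183,.3033,.197,0))"
```

```text
t 12.03 p [417.8 302.7 217.6] yaw -0.0 gap 30.0 q7 -29.0 F [-0.4 -0.3 -0.4]
dx 0.6 dy 0.5 dz 20.6 turn -0.001  rows 0.3 / 0.0
```

Call:
carry_out --targets '[{"dx":0,"dy":0,"dz":10,"turn":0},{"dx":0,"dy":0,"dz":17,"turn":0},{"dx":0,"dy":0,"dz":21,"turn":0},{"dx":0,"dy":0,"dz":21,"turn":0},{"dx":0,"dy":0,"dz":21,"turn":0}]'

```text
time_s: 12.65
ee_pos: [0.4175, 0.3032, 0.1964]
orientation: [[-0.0, 1.0, 0.0], [1.0, 0.0, 0.0], [0.0, 0.0, -1.0]]
force: [0.1, 0.4, -1.0]
finger_gap: 0.0299
gripper_force: 59.7
```

Call:
carry_out --targets '[{"dx":0,"dy":0,"dz":0,"turn":0},{"dx":0,"dy":0,"dz":0,"turn":0},{"dx":0,"dy":0,"dz":0,"turn":0},{"dx":0,"dy":0,"dz":-4,"turn":0},{"dx":0,"dy":0,"dz":-10,"turn":0},{"dx":0,"dy":0,"dz":-25,"turn":0},{"dx":0,"dy":0,"dz":-50,"turn":0},{"dx":0,"dy":0,"dz":-60,"turn":0}]' --gripper 0.54

```text
time_s: 13.65
ee_pos: [0.418, 0.3034, 0.2583]
orientation: [[0.0, 1.0, 0.002], [1.0, -0.0, 0.002], [0.002, 0.002, -1.0]]
force: [0.1, -0.6, -0.1]
finger_gap: 0.0459
gripper_force: 0.0
```

```bash
python3 - <<'E'
from plan import *
plan((.4663,.1213,.2562,52),(.4663,.1213,.12,52))
snap('top','t4');snap('side','s4')
t=load('t4');s=load('s4')
A=cv2.resize(t['frame'][190:290,115:215],None,fx=4,fy=4,interpolation=cv2.INTER_CUBIC)
B=cv2.resize(s['frame'][120:220,170:270],None,fx=4,fy=4,interpolation=cv2.INTER_CUBIC)
cv2.imwrite('pics/v4.png',np.hstack([A,B]))
E
```

```text
t 13.65 p [418.  303.4 258.3] yaw -0.0 gap 45.9 q7 -31.0 F [ 0.1 -0.6 -0.1]
dx -182.1 dy 48.4 dz 2.1 turn -0.908  rows 3.0 / 4.9
dx -182.1 dy 48.4 dz 138.3 turn -0.908  rows 3.7 / 4.9
```

View pics/v4.png

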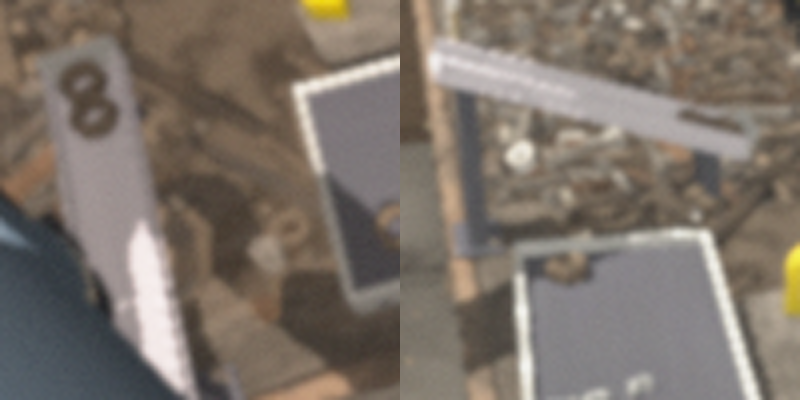

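Call:
carry_out --targets '[{"dx":-36,"dy":10,"dz":0,"turn":-0.18},{"dx":-72,"dy":20,"dz":0,"turn":-0.36},{"dx":-108,"dy":30,"dz":0,"turn":-0.54},{"dx":-144,"dy":40,"dz":0,"turn":-0.72},{"dx":-182,"dy":48.4,"dz":0,"turn":-0.9},{"dx":-182,"dy":48.4,"dz":40,"turn":-0.908},{"dx":-182,"dy":48.4,"dz":90,"turn":-0.908},{"dx":-182,"dy":48.4,"dz":138,"turn":-0.908},{"dx":-182,"dy":48.4,"dz":138,"turn":-0.908},{"dx":-182,"dy":48.4,"dz":138,"turn":-0.908}]'

```text
time_s: 15.0
ee_pos: [0.4662, 0.1211, 0.1193]
orientation: [[-0.788, 0.615, 0.0], [0.615, 0.788, 0.0], [-0.0, 0.0, -1.0]]
force: [0.6, 0.4, 0.5]
finger_gap: 0.0462
gripper_force: 0.0
```

```bash
python3 -c "
from plan import *
plan((.4663,.1213,.077,52))"
```

```text
t 15.0 p [466.2 121.1 119.3] yaw 52.0 gap 46.2 q7 41.0 F [0.6 0.4 0.5]
dx 0.0 dy 0.2 dz 42.3 turn 0.000  rows 0.7 / 0.0
```

Call:
carry_out --targets '[{"dx":0,"dy":0,"dz":20,"turn":0},{"dx":0,"dy":0,"dz":34,"turn":0},{"dx":0,"dy":0,"dz":42,"turn":0},{"dx":0,"dy":0,"dz":42,"turn":0},{"dx":0,"dy":0,"dz":42,"turn":0}]'

```text
time_s: 15.62
ee_pos: [0.466, 0.1211, 0.0767]
orientation: [[-0.788, 0.615, 0.001], [0.615, 0.788, 0.0], [-0.0, 0.0, -1.0]]
force: [1.0, -0.5, -0.7]
finger_gap: 0.0461
gripper_force: 0.0
```

Call:
carry_out --targets '[{"dx":0,"dy":0,"dz":0,"turn":0},{"dx":0,"dy":0,"dz":0,"turn":0},{"dx":0,"dy":0,"dz":0,"turn":0},{"dx":0,"dy":0,"dz":0,"turn":0},{"dx":0,"dy":0,"dz":0,"turn":0},{"dx":0,"dy":0,"dz":0,"turn":0}]' --gripper 0

```text
time_s: 16.38
ee_pos: [0.466, 0.1211, 0.0771]
orientation: [[-0.788, 0.616, 0.001], [0.616, 0.788, 0.001], [-0.0, 0.001, -1.0]]
force: [-1.6, -0.5, 9.8]
finger_gap: 0.0301
gripper_force: 58.5
```

Call:
carry_out --targets '[{"dx":0,"dy":0,"dz":-15,"turn":0},{"dx":0,"dy":0,"dz":-50,"turn":0},{"dx":0,"dy":0,"dz":-100,"turn":0},{"dx":0,"dy":0,"dz":-150,"turn":0},{"dx":0,"dy":0,"dz":-174,"turn":0},{"dx":0,"dy":0,"dz":-174,"turn":0}]'

```text
time_s: 17.12
ee_pos: [0.4665, 0.1213, 0.2522]
orientation: [[-0.788, 0.615, 0.004], [0.615, 0.788, 0.002], [-0.002, 0.004, -1.0]]
force: [-0.0, -0.5, -1.5]
finger_gap: 0.0301
gripper_force: 60.0
```

```bash
python3 -c "
from plan import *
plan((.4183,.3033,.25,0),(.4183,.3033,.22,0),(.4183,.3033,.197,0))"
```

```text
t 17.12 p [466.5 121.3 252.2] yaw 52.0 gap 30.1 q7 38.0 F [-0.  -0.5 -1.5]
dx 150.0 dy 113.8 dz 2.2 turn 0.908  rows 3.0 / 4.9
dx 150.0 dy 113.8 dz 32.2 turn 0.908  rows 3.1 / 4.9
dx 150.0 dy 113.8 dz 55.2 turn 0.908  rows 3.1 / 4.9
```

Call:
carry_out --targets '[{"dx":30,"dy":23,"dz":0,"turn":0.18},{"dx":60,"dy":46,"dz":0,"turn":0.36},{"dx":90,"dy":69,"dz":0,"turn":0.54},{"dx":120,"dy":92,"dz":0,"turn":0.72},{"dx":150,"dy":113.8,"dz":0,"turn":0.9},{"dx":150,"dy":113.8,"dz":0,"turn":0.908},{"dx":150,"dy":113.8,"dz":20,"turn":0.908},{"dx":150,"dy":113.8,"dz":32,"turn":0.908},{"dx":150,"dy":113.8,"dz":32,"turn":0.908},{"dx":150,"dy":113.8,"dz":32,"turn":0.908}]'

```text
time_s: 18.38
ee_pos: [0.4179, 0.3028, 0.2186]
orientation: [[0.0, 1.0, 0.0], [1.0, -0.0, 0.0], [0.0, 0.0, -1.0]]
force: [0.5, -0.2, -0.9]
finger_gap: 0.0301
gripper_force: 59.9
```

```bash
python3 -c "
from plan import *
plan((.4183,.3033,.197,0))"
```

```text
t 18.38 p [417.9 302.8 218.6] yaw -0.0 gap 30.1 q7 -29.0 F [ 0.5 -0.2 -0.9]
dx 0.5 dy 0.4 dz 21.6 turn -0.000  rows 0.3 / 0.0
```

Call:
carry_out --targets '[{"dx":0,"dy":0,"dz":10,"turn":0},{"dx":0,"dy":0,"dz":18,"turn":0},{"dx":0,"dy":0,"dz":22,"turn":0},{"dx":0,"dy":0,"dz":22,"turn":0},{"dx":0,"dy":0,"dz":22,"turn":0}]'

```text
time_s: 19.0
ee_pos: [0.4176, 0.3031, 0.1964]
orientation: [[0.0, 1.0, 0.0], [1.0, -0.0, 0.0], [0.0, 0.0, -1.0]]
force: [0.6, -0.7, -0.7]
finger_gap: 0.0297
gripper_force: 59.9
```

Call:
carry_out --targets '[{"dx":0,"dy":0,"dz":0,"turn":0},{"dx":0,"dy":0,"dz":0,"turn":0},{"dx":0,"dy":0,"dz":0,"turn":0},{"dx":0,"dy":0,"dz":-4,"turn":0},{"dx":0,"dy":0,"dz":-10,"turn":0},{"dx":0,"dy":0,"dz":-25,"turn":0},{"dx":0,"dy":0,"dz":-50,"turn":0},{"dx":0,"dy":0,"dz":-60,"turn":0}]' --gripper 0.54

```text
time_s: 20.0
ee_pos: [0.4182, 0.3034, 0.2583]
orientation: [[0.0, 1.0, 0.002], [1.0, -0.0, 0.002], [0.002, 0.002, -1.0]]
force: [-0.3, -0.0, 0.1]
finger_gap: 0.0461
gripper_force: 0.0
```

```bash
python3 - <<'E'
from plan import *
snap('top','t5');snap('side','s5')
t=load('t5');s=load('s5');t0=load('t0' if 0 else 'top0')
d=np.abs(t['frame'][150:240,300:385].astype(int)-t0['frame'][150:240,300:385]).mean()
print('blockdiff',d)
A=cv2.resize(t['frame'][190:265,115:190],None,fx=4,fy=4,interpolation=cv2.INTER_CUBIC)
A2=cv2.resize(t['frame'][155:230,305:380],None,fx=4,fy=4,interpolation=cv2.INTER_CUBIC)
B=cv2.resize(s['frame'][120:270,170:270],None,fx=4,fy=4,interpolation=cv2.INTER_CUBIC)
C=np.vstack([A,A2]); cv2.imwrite('pics/v5.png',np.hstack([C,B])); print(C.shape,B.shape)
E
```

```text
blockdiff 4.189237472766885
(600, 300, 3) (600, 400, 3)
```

View pics/v5.png

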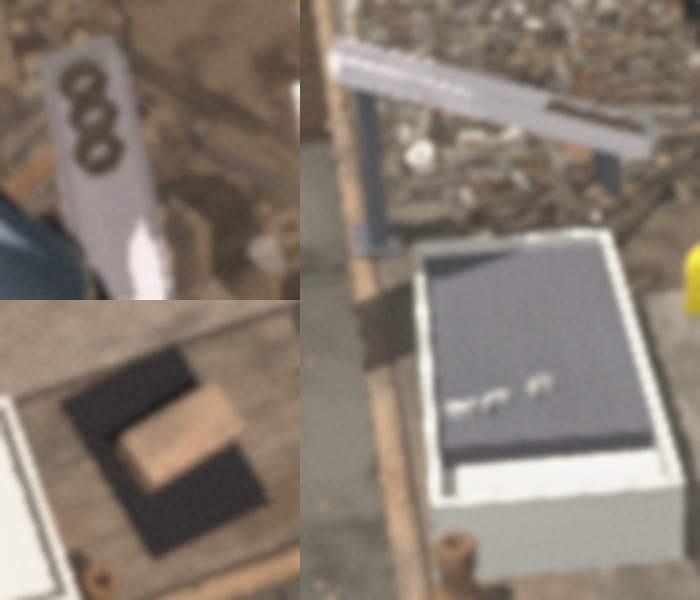

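```bash
cat > chips.py <<'E'
from h import *
P=np.array([.5004,.0179]); a=-.0718
Rl=np.array([[np.cos(a),-np.sin(a)],[np.sin(a),np.cos(a)]])
loc=lambda X:(Rl.T@(np.array(X)[:2]-P)*1000).round(1)
wld=lambda l:(P+Rl@(np.array(l)/1000)).round(4)
def chips(c,z=.058,ymin=-142,ymax=142,xm=76,thr=175):
    g=c['frame'].min(axis=2).astype(np.uint8)
    poly=np.array([proj(c,[*wld(l),.055]) for l in[(-xm,ymin),(xm,ymin),(xm,ymax),(-xm,ymax)]]).astype(np.int32)
    m=np.zeros_like(g);cv2.fillConvexPoly(m,poly,255)
    med=np.median(g[m>0]); b=((g>med+30)&(m>0)).astype(np.uint8)
    n,l,st,ce=cv2.connectedComponentsWithStats(b,connectivity=8)
    return med,[(st[i][4],ce[i].round(1).tolist(),loc(atz(c,*ce[i],z)).tolist()) for i in range(1,n) if st[i][4]>=3]
if __name__=="__main__":
    for k in('top0','side0','t5','s5'):
        m,r=chips(load(k),xm=70 ,ymin=-136); print(k,m,*r,sep='\n ')
    print('block local',loc((.502,-.3345)),'spool')
    t=load('top0');s=load('side0')
E
python3 chips.py
```

```text
top0
 114.0
 (np.int32(21), [270.5, 216.3], [2.1, -83.5])
 (np.int32(40), [281.0, 229.4], [-44.8, -101.9])
side0
 130.0
 (np.int32(14), [228.7, 215.2], [-0.5, -74.7])
 (np.int32(15), [218.1, 218.6], [-33.0, -88.6])
 (np.int32(23), [209.0, 221.2], [-60.2, -98.6])
t5
 119.0
 (np.int32(21), [270.5, 216.3], [2.1, -83.5])
 (np.int32(41), [281.1, 229.5], [-45.2, -102.1])
s5
 132.0
 (np.int32(13), [228.8, 215.3], [-0.4, -75.2])
 (np.int32(15), [218.1, 218.6], [-33.0, -88.6])
 (np.int32(22), [209.2, 221.2], [-59.8, -98.5])
block local [  26.9 -351.4] spool
```

```bash
python3 - <<'E'
from plan import *
t=load('top0');s=load('side0')
for z in(.05,.1,.15,.2):
    print(z,'side jaw',atz(s,397/1.5,455/1.5,z).round(3)[:2],'side left jaw',atz(s,330/1.5,460/1.5,z).round(3)[:2],'top',[atz(t,u/1.5,v/1.5,z).round(3)[:2].tolist() for u,v in((577,240),(597,285),(600,210),(632,300))])
plan((.502,-.3345,.25,11.5),(.502,-.3345,.1,11.5))
E
```

```text
0.05 side jaw [ 0.515 -0.416] side left jaw [ 0.416 -0.404] top [[0.546, -0.467], [0.442, -0.463], [0.591, -0.542], [0.389, -0.516]]
0.1 side jaw [ 0.502 -0.463] side left jaw [ 0.411 -0.453] top [[0.532, -0.445], [0.433, -0.441], [0.576, -0.517], [0.381, -0.491]]
0.15 side jaw [ 0.489 -0.51 ] side left jaw [ 0.405 -0.501] top [[0.519, -0.423], [0.423, -0.419], [0.561, -0.492], [0.374, -0.467]]
0.2 side jaw [ 0.476 -0.558] side left jaw [ 0.4   -0.549] top [[0.505, -0.401], [0.414, -0.397], [0.545, -0.467], [0.367, -0.443]]
t 20.1 p [418.  303.4 257.6] yaw 0.0 gap 45.9 q7 -30.0 F [ 0.7 -0.1 -0.6]
dx -637.9 dy 84.0 dz 7.6 turn -0.201  rows 10.3 / 1.1
dx -637.9 dy 84.0 dz 157.6 turn -0.201  rows 10.6 / 1.1
```

Call:
carry_out --targets '[{"dx":-60,"dy":8,"dz":0,"turn":-0.1},{"dx":-120,"dy":16,"dz":0,"turn":-0.2},{"dx":-180,"dy":24,"dz":0,"turn":-0.2},{"dx":-240,"dy":32,"dz":0,"turn":-0.2},{"dx":-300,"dy":40,"dz":0,"turn":-0.2},{"dx":-360,"dy":48,"dz":0,"turn":-0.2},{"dx":-420,"dy":56,"dz":0,"turn":-0.2},{"dx":-480,"dy":64,"dz":0,"turn":-0.2},{"dx":-540,"dy":72,"dz":0,"turn":-0.2},{"dx":-600,"dy":80,"dz":0,"turn":-0.2},{"dx":-638,"dy":84,"dz":0,"turn":-0.2},{"dx":-638,"dy":84,"dz":0,"turn":-0.2},{"dx":-638,"dy":84,"dz":50,"turn":-0.2},{"dx":-638,"dy":84,"dz":100,"turn":-0.2},{"dx":-638,"dy":84,"dz":150,"turn":-0.2},{"dx":-638,"dy":84,"dz":170,"turn":-0.2},{"dx":-638,"dy":84,"dz":170,"turn":-0.2},{"dx":-638,"dy":84,"dz":170,"turn":-0.2}]' --gripper 0.9

```text
time_s: 22.35
ee_pos: [0.502, -0.3347, 0.0871]
orientation: [[-0.199, 0.98, 0.001], [0.98, 0.199, -0.0], [-0.0, 0.001, -1.0]]
force: [0.5, -0.8, 0.6]
finger_gap: 0.077
gripper_force: 0.0
```

```bash
python3 -c "
from plan import *
plan((.502,-.3345,.034,11.5))"
```

```text
t 22.35 p [ 502.  -334.7   87.1] yaw 11.5 gap 77.0 q7 62.0 F [ 0.5 -0.8  0.6]
dx 0.2 dy 0.1 dz 53.1 turn -0.000  rows 0.8 / 0.0
```

Call:
carry_out --targets '[{"dx":0,"dy":0,"dz":20,"turn":0},{"dx":0,"dy":0,"dz":40,"turn":0},{"dx":0,"dy":0,"dz":53,"turn":0},{"dx":0,"dy":0,"dz":53,"turn":0},{"dx":0,"dy":0,"dz":53,"turn":0}]'

```text
time_s: 22.98
ee_pos: [0.5019, -0.3353, 0.0342]
orientation: [[-0.199, 0.98, 0.001], [0.98, 0.199, -0.001], [-0.001, 0.001, -1.0]]
force: [-0.4, -0.5, 0.3]
finger_gap: 0.0766
gripper_force: 0.0
```

Call:
carry_out --targets '[{"dx":0,"dy":0,"dz":0,"turn":0},{"dx":0,"dy":0,"dz":0,"turn":0},{"dx":0,"dy":0,"dz":0,"turn":0},{"dx":0,"dy":0,"dz":0,"turn":0},{"dx":0,"dy":0,"dz":0,"turn":0},{"dx":0,"dy":0,"dz":0,"turn":0},{"dx":0,"dy":0,"dz":0,"turn":0}]' --gripper 0

```text
time_s: 23.85
ee_pos: [0.5018, -0.3351, 0.0342]
orientation: [[-0.199, 0.98, 0.001], [0.98, 0.199, -0.0], [-0.001, 0.001, -1.0]]
force: [-0.8, 0.7, 6.7]
finger_gap: 0.0436
gripper_force: 62.0
```

Call:
carry_out --targets '[{"dx":0,"dy":0,"dz":-20,"turn":0},{"dx":0,"dy":0,"dz":-60,"turn":0},{"dx":0,"dy":0,"dz":-110,"turn":0},{"dx":0,"dy":0,"dz":-160,"turn":0},{"dx":0,"dy":0,"dz":-160,"turn":0},{"dx":0,"dy":0,"dz":-160,"turn":0}]'

```text
time_s: 24.6
ee_pos: [0.5012, -0.3343, 0.1927]
orientation: [[-0.199, 0.98, -0.001], [0.98, 0.199, 0.001], [0.001, -0.0, -1.0]]
force: [-0.3, 0.1, -3.2]
finger_gap: 0.0437
gripper_force: 61.7
```

```bash
python3 -c "
from plan import *
from chips import wld
for c in((-29,-22),): plan((*wld(c),.19,85.9),(*wld(c),.1,85.9))
snap('side','s6'); snap('top','t6')"
```

```text
t 24.6 p [ 501.2 -334.3  192.7] yaw 11.5 gap 43.7 q7 58.0 F [-0.3  0.1 -3.2]
dx 331.9 dy 35.4 dz 2.7 turn -1.299  rows 5.3 / 7.0
dx 331.9 dy 35.4 dz 92.7 turn -1.299  rows 5.5 / 7.0
```

Call:
carry_out --targets '[{"dx":45,"dy":5,"dz":0,"turn":-0.18},{"dx":90,"dy":10,"dz":0,"turn":-0.36},{"dx":135,"dy":15,"dz":0,"turn":-0.54},{"dx":180,"dy":20,"dz":0,"turn":-0.72},{"dx":225,"dy":25,"dz":0,"turn":-0.9},{"dx":270,"dy":30,"dz":0,"turn":-1.08},{"dx":315,"dy":34,"dz":0,"turn":-1.26},{"dx":332,"dy":35.5,"dz":0,"turn":-1.299},{"dx":332,"dy":35.5,"dz":40,"turn":-1.299},{"dx":332,"dy":35.5,"dz":80,"turn":-1.299},{"dx":332,"dy":35.5,"dz":92,"turn":-1.299},{"dx":332,"dy":35.5,"dz":92,"turn":-1.299},{"dx":332,"dy":35.5,"dz":92,"turn":-1.299}]'

```text
time_s: 26.32
ee_pos: [0.471, -0.0028, 0.1022]
orientation: [[-0.997, 0.072, 0.001], [0.072, 0.997, -0.0], [-0.001, 0.0, -1.0]]
force: [0.5, -1.0, -2.4]
finger_gap: 0.0434
gripper_force: 61.6
```

```bash
python3 -c "
from plan import *
from chips import wld,chips
for c in((-29,-22),(-29,-135)): plan((*wld(c),.086,85.9))
snap('side','s7')
for k in ('s6','t6','s7'): print(*chips(load(k),xm=70,ymin=-136))"
```

```text
t 26.32 p [471.   -2.8 102.2] yaw 85.8 gap 43.4 q7 85.0 F [ 0.5 -1.  -2.4]
dx 1.2 dy 0.7 dz 16.2 turn -0.001  rows 0.3 / 0.0
t 26.32 p [471.   -2.8 102.2] yaw 85.8 gap 43.4 q7 85.0 F [ 0.5 -1.  -2.4]
dx 1.1 dy -112.3 dz 16.2 turn -0.001  rows 1.8 / 0.0
92.0 [(np.int32(646), [217.7, 192.0], [-23.1, 69.3]), (np.int32(193), [215.6, 224.2], [-42.2, -116.8]), (np.int32(62), [249.1, 222.6], [54.3, -121.9])]
118.0 [(np.int32(27), [282.6, 231.1], [-51.2, -105.0])]
116.0 [(np.int32(29), [233.6, 180.9], [36.7, 138.9]), (np.int32(12), [207.0, 182.8], [-54.9, 138.0]), (np.int32(9), [213.0, 196.6], [-40.2, 41.7]), (np.int32(26), [228.5, 215.7], [-1.3, -77.4]), (np.int32(71), [212.9, 220.2], [-48.7, -94.8])]
```

Call:
carry_out --targets '[{"dx":1,"dy":0,"dz":8,"turn":0},{"dx":1,"dy":0,"dz":13,"turn":0},{"dx":1,"dy":0,"dz":16,"turn":0},{"dx":1,"dy":0,"dz":17,"turn":0},{"dx":1,"dy":0,"dz":17,"turn":0}]'

```text
time_s: 27.0
ee_pos: [0.4692, -0.0024, 0.086]
orientation: [[-0.997, 0.072, 0.001], [0.072, 0.997, 0.0], [-0.001, 0.001, -1.0]]
force: [-9.0, 0.6, 33.2]
finger_gap: 0.0437
gripper_force: 66.1
```

Call:
carry_out --targets '[{"dx":0,"dy":0,"dz":-0.6,"turn":0},{"dx":0,"dy":0,"dz":-0.6,"turn":0},{"dx":0,"dy":0,"dz":-0.6,"turn":0}]'

```text
time_s: 27.38
ee_pos: [0.4692, -0.0024, 0.086]
orientation: [[-0.997, 0.072, 0.001], [0.072, 0.997, 0.0], [-0.0, 0.0, -1.0]]
force: [-5.5, 0.4, 23.1]
finger_gap: 0.0438
gripper_force: 64.7
```

Call:
carry_out --targets '[{"dx":0,"dy":-4,"dz":-0.5,"turn":0},{"dx":0,"dy":-10,"dz":-0.5,"turn":0},{"dx":0,"dy":-17,"dz":-0.5,"turn":0},{"dx":0,"dy":-24,"dz":-0.5,"turn":0},{"dx":0,"dy":-31,"dz":-0.5,"turn":0}]'

```text
time_s: 28.0
ee_pos: [0.4685, -0.0318, 0.0861]
orientation: [[-0.998, 0.07, 0.003], [0.07, 0.998, 0.002], [-0.003, 0.002, -1.0]]
force: [0.2, 6.8, 8.8]
finger_gap: 0.0437
gripper_force: 63.1
```

Call:
carry_out --targets '[{"dx":0,"dy":-7,"dz":0.1,"turn":0},{"dx":0,"dy":-14,"dz":0.2,"turn":0},{"dx":0,"dy":-21,"dz":0.2,"turn":0},{"dx":0,"dy":-28,"dz":0.2,"turn":0},{"dx":0,"dy":-35,"dz":0.2,"turn":0}]'

```text
time_s: 28.62
ee_pos: [0.4664, -0.0662, 0.0861]
orientation: [[-0.998, 0.069, 0.003], [0.069, 0.998, 0.002], [-0.003, 0.002, -1.0]]
force: [1.8, 9.1, 11.7]
finger_gap: 0.0438
gripper_force: 63.5
```

```bash
python3 -c "
from plan import *
from chips import wld,loc
plan((*wld((-29,-135)),.086,85.9)); print(loc(sensors.get_state()['ee_pos']))"
```

```text
t 28.62 p [466.4 -66.2  86.1] yaw 86.0 gap 43.8 q7 93.0 F [ 1.8  9.1 11.7]
dx 1.2 dy -48.7 dz 0.1 turn 0.002  rows 0.8 / 0.0
[-27.9 -86.4]
```

Call:
carry_out --targets '[{"dx":0,"dy":-7,"dz":0,"turn":0},{"dx":0,"dy":-14,"dz":0,"turn":0},{"dx":0,"dy":-21,"dz":0,"turn":0},{"dx":0,"dy":-28,"dz":0,"turn":0},{"dx":0,"dy":-35,"dz":0,"turn":0},{"dx":0,"dy":-42,"dz":0,"turn":0},{"dx":0,"dy":-48,"dz":0,"turn":0},{"dx":0,"dy":-48,"dz":0,"turn":0},{"dx":0,"dy":-48,"dz":0,"turn":0}]'

```text
time_s: 29.75
ee_pos: [0.4627, -0.115, 0.0861]
orientation: [[-0.998, 0.07, 0.003], [0.07, 0.998, 0.001], [-0.003, 0.001, -1.0]]
force: [0.2, 6.3, 12.0]
finger_gap: 0.0441
gripper_force: 63.4
```

Call:
carry_out --targets '[{"dx":0,"dy":0,"dz":-10,"turn":0},{"dx":0,"dy":10,"dz":-50,"turn":0},{"dx":0,"dy":40,"dz":-100,"turn":0},{"dx":0,"dy":90,"dz":-140,"turn":0},{"dx":0,"dy":140,"dz":-140,"turn":0},{"dx":0,"dy":140,"dz":-140,"turn":0}]'

```text
time_s: 30.5
ee_pos: [0.4713, 0.0276, 0.2259]
orientation: [[-0.998, 0.065, 0.001], [0.065, 0.998, 0.002], [-0.001, 0.002, -1.0]]
force: [-0.2, -0.7, -2.4]
finger_gap: 0.0436
gripper_force: 62.0
```

```bash
python3 - <<'E'
from plan import *
from chips import *
snap('side','s8');snap('top','t8')
s=load('s8');t=load('t8')
plan((.4999,-.3267,.226,6.6)); print(*chips(s,xm=70,ymin=-136)); print(*chips(t,xm=70,ymin=-136))
A=cv2.resize(s['frame'][150:280,185:285],None,fx=4,fy=4,interpolation=cv2.INTER_CUBIC)
B=cv2.resize(t['frame'][165:260,240:340],None,fx=4,fy=4,interpolation=cv2.INTER_CUBIC)
o=np.zeros((520,800,3),np.uint8);o[:,:400]=A;o[:380,400:]=B;cv2.imwrite('pics/v8.png',o)
E
```

```text
t 30.6 p [470.8  23.4 225.2] yaw 85.9 gap 43.6 q7 79.0 F [ 0.7 -0.1 -2.1]
dx -53.8 dy -347.2 dz -0.8 turn 1.385  rows 5.6 / 7.4
131.0 [(np.int32(3), [227.0, 181.0], [14.1, 141.4]), (np.int32(5), [211.0, 182.0], [-41.0, 141.6])]
80.0 [(np.int32(716), [205.5, 238.6], [-10.1, 120.0]), (np.int32(4), [277.5, 219.5], [-13.0, -100.8])]
```

View pics/v8.png

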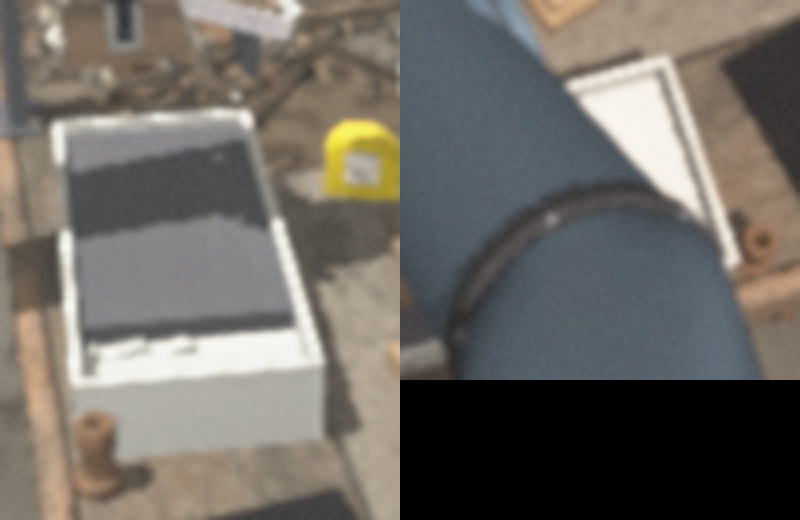

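Call:
carry_out --targets '[{"dx":-7,"dy":-45,"dz":0,"turn":0.18},{"dx":-14,"dy":-90,"dz":0,"turn":0.36},{"dx":-21,"dy":-135,"dz":0,"turn":0.54},{"dx":-28,"dy":-180,"dz":0,"turn":0.72},{"dx":-35,"dy":-225,"dz":0,"turn":0.9},{"dx":-42,"dy":-270,"dz":0,"turn":1.08},{"dx":-49,"dy":-315,"dz":0,"turn":1.26},{"dx":-53.8,"dy":-347,"dz":0,"turn":1.385},{"dx":-53.8,"dy":-347,"dz":40,"turn":1.385},{"dx":-53.8,"dy":-347,"dz":90,"turn":1.385},{"dx":-53.8,"dy":-347,"dz":140,"turn":1.385},{"dx":-53.8,"dy":-347,"dz":165,"turn":1.385},{"dx":-53.8,"dy":-347,"dz":165,"turn":1.385},{"dx":-53.8,"dy":-347,"dz":165,"turn":1.385}]'

```text
time_s: 32.35
ee_pos: [0.4997, -0.3278, 0.0612]
orientation: [[-0.112, 0.994, 0.0], [0.994, 0.112, -0.001], [-0.001, 0.0, -1.0]]
force: [0.3, 0.3, -1.4]
finger_gap: 0.0437
gripper_force: 61.9
```

```bash
python3 - <<'E'
from plan import *
from chips import *
snap('side','s9');snap('top','t9')
s=load('s9');t=load('t9')
plan((.5001,-.3265,.035,6.6)); print(*chips(s,xm=70,ymin=-136)); print(*chips(t,xm=70,ymin=-136))
E
```

```text
t 32.45 p [ 500.4 -327.4   61.7] yaw 6.5 gap 43.6 q7 56.0 F [ 0.1  1.1 -1.8]
dx 0.9 dy -0.2 dz 26.7 turn -0.002  rows 0.4 / 0.0
108.0 [(np.int32(215), [213.2, 187.5], [-35.8, 101.5]), (np.int32(9), [224.1, 191.8], [-2.1, 67.8]), (np.int32(3), [214.7, 199.7], [-36.2, 21.4]), (np.int32(3), [216.0, 204.3], [-33.9, -7.5]), (np.int32(4), [219.8, 204.5], [-22.4, -10.1]), (np.int32(124), [240.9, 221.2], [31.8, -111.1])]
116.0 [(np.int32(3), [202.0, 256.0], [-57.2, 142.1])]
```

Call:
carry_out --targets '[{"dx":0.5,"dy":0,"dz":12,"turn":0},{"dx":0.9,"dy":0,"dz":20,"turn":0},{"dx":0.9,"dy":0,"dz":25,"turn":0},{"dx":0.9,"dy":0,"dz":26.5,"turn":0},{"dx":0.9,"dy":0,"dz":26.5,"turn":0},{"dx":0.9,"dy":0,"dz":26.5,"turn":0}]'

```text
time_s: 33.2
ee_pos: [0.4996, -0.3252, 0.0341]
orientation: [[-0.114, 0.994, -0.0], [0.994, 0.114, 0.001], [0.001, -0.0, -1.0]]
force: [-2.7, 3.2, 7.9]
finger_gap: 0.0433
gripper_force: 63.0
```

Block in contact with the mat (7.9 N). Release and lift.

Call:
carry_out --targets '[{"dx":0,"dy":0,"dz":0,"turn":0},{"dx":0,"dy":0,"dz":0,"turn":0},{"dx":0,"dy":0,"dz":0,"turn":0},{"dx":0,"dy":0,"dz":0,"turn":0},{"dx":0,"dy":0,"dz":0,"turn":0},{"dx":0,"dy":0,"dz":-20,"turn":0},{"dx":0,"dy":0,"dz":-60,"turn":0},{"dx":0,"dy":0,"dz":-120,"turn":0},{"dx":0,"dy":0,"dz":-180,"turn":0},{"dx":55,"dy":0,"dz":-220,"turn":0},{"dx":110,"dy":0,"dz":-220,"turn":0},{"dx":165,"dy":0,"dz":-220,"turn":0},{"dx":220,"dy":0,"dz":-220,"turn":0},{"dx":280,"dy":0,"dz":-220,"turn":0},{"dx":340,"dy":0,"dz":-220,"turn":0},{"dx":400,"dy":0,"dz":-220,"turn":0},{"dx":460,"dy":0,"dz":-220,"turn":0},{"dx":520,"dy":0,"dz":-220,"turn":0},{"dx":580,"dy":0,"dz":-220,"turn":0},{"dx":580,"dy":0,"dz":-220,"turn":0}]' --gripper 0.9

```text
time_s: 35.7
ee_pos: [0.4325, 0.2558, 0.2532]
orientation: [[-0.122, 0.993, -0.001], [0.993, 0.122, 0.001], [0.001, -0.001, -1.0]]
force: [-0.3, -1.3, 0.0]
finger_gap: 0.0766
gripper_force: 0.0
```

```bash
python3 - <<'E'
from plan import *
from chips import *
plan()
snap('side','s10');snap('top','t10')
s=load('s10');t=load('t10')
print(*chips(s,xm=70,ymin=-136)); print(*chips(t,xm=70,ymin=-136))
A=cv2.resize(s['frame'][130:300,160:300],None,fx=3,fy=3,interpolation=cv2.INTER_CUBIC) #420x510
B=cv2.resize(t['frame'][150:275,180:375][:, 60:],None,fx=2.8,fy=2.8,interpolation=cv2.INTER_CUBIC)
C=cv2.resize(t['frame'][185:265,115:205],None,fx=2.8,fy=2.8,interpolation=cv2.INTER_CUBIC)
o=np.zeros((600,800,3),np.uint8);o[:510,:420]=A;o[:B.shape[0],420:420+B.shape[1]]=B;o[360:360+C.shape[0],420:420+C.shape[1]]=C;cv2.imwrite('pics/v10.png',o)
E
```

```text
t 35.7 p [432.5 255.8 253.2] yaw 7.0 gap 76.6 q7 -19.0 F [-0.3 -1.3  0. ]
132.0 []
118.0 []
```

View pics/v10.png

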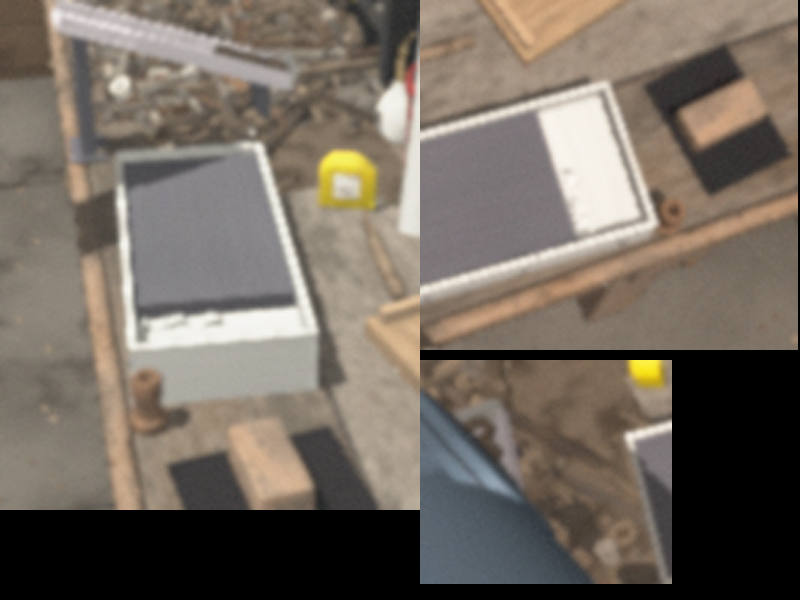

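```bash
python3 - <<'E'
from fit import *
t=load('t10');s=load('s10')
T=lambda p:px(np.array(p)-[420,0],2.8,(240,150)); S=lambda p:px(p,3,(160,130))
L=np.array([(22.5,45,37),(22.5,-45,37),(-22.5,45,37),(-22.5,-45,37)])/1000
obs=[(t,0,T((676,119))),(t,1,T((743,78))),(t,3,T((770,112))),(t,2,T((699,152))),(s,0,S((280,418))),(s,2,S((230,430))),(s,1,S((313,480)))]
p,e=fit(L,obs,(.5,-.33,0)); print('block',p,np.degrees(p[2]),e.tolist())
t0=load('top0')
f=lambda c:[(c['frame'][150:235,310:385].astype(float)[...,2]>1.35*c['frame'][150:235,310:385].astype(float)[...,0]+15)]
for n,c in(('0',t0),('10',t)):
    # mat black mask extent unchanged; wood top mask centroid
    pass
E
```

```text
block [ 0.49816097 -0.32260874  0.15663711] 8.974645460107409 [[0.4, -1.6], [0.9, -0.2], [-0.8, -0.5], [0.0, -1.2], [-2.6, -1.9], [-2.6, -1.6], [0.2, 0.9]]
```

```bash
python3 -c "
from workcell import sign_off
print(sign_off())"
```

```text
the job is handed in; nothing more can be done
None
```

I've handed the job in at about 36 s of robot time: in the last pictures the three nuts are queued flat behind the lane stop, the three chips are in the tray, and the block is flat on its mat about 4 mm from the centre.

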